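# Clip the escrow bucket into its pivot bracket and tug-test it

## Task

Fit the loose chrome escrow bucket to its pivot bracket: lower the two ends of its axle into the spring clips and press down, without leaning on it, until both have snapped through and are pressed fully home on their saddles. Then prove the fit: keep hold of the bucket and pull it straight up with slowly rising force until the clips carry about 12 N, keep that pull on for a full second, and never pull the clips harder than 18 N. Ease off, let go and leave the bucket hanging level in its clips, with everything else on the counter left where it was.

Things in the scene. Friction and masses are not known exactly. Their poses are not given: they have to be found in the camera images.
- bucket_mid (a point): centre of the loose chrome bucket, half-way up: open-topped sheet box, 44 mm (its x) by 64 mm (its y) outside, 46 mm tall, 2 mm walls, 140 to 220 g, standing upright on the counter; best gripped across the 44 mm with the fingers on the outer x faces. Round axle stubs of 8 mm diameter stick 18 mm out of both y faces; their axis is 5 mm above this point.
- axle_l (a point): point on the bucket's axle axis, in the stub at its +y end, 44 mm from the bucket's middle and 28 mm above its underside; this part of the stub sits in a spring clip when fitted
- axle_r (a point): the same point in the stub at the bucket's -y end. Bucket and bracket are the same either way round, so either stub may go in either clip
- bucket: the same bucket as a body, origin at the centre of its underside, z up, its y along the axle
- bracket: fixed pivot bracket: dark base plate 90 mm (its x) by 150 mm (its y), 5 mm thick, two upright aluminium cheeks 72 mm apart inside with a notch on top for the axle, a spring clip on the outside of each cheek, a small solenoid 33 mm high at its +y end. Origin on the counter under the middle between the cheeks; the axle lies along its y. The bucket has 4 mm of end play either way.
- seat_mid (a point): point on the bracket's pivot axis midway between the clips, 50 mm above the counter: the middle of the axle is here when fully home
- clips: the bracket's two bent-strip spring clips, 8 mm wide, 44 mm either side of the middle; origin that of the bracket. Each pair of leaves flares to a 14 mm mouth on top and has a 3 mm neck 12 mm lower. The clips are screwed on through slots, so their height differs and is not measured: neck 5 to 9 mm above the pivot axis, mouth 17 to 21. Pushing through takes about 12 N, then it snaps down; when home it can rise 1 to 5 mm before the leaves, quite stiff, carry the pull.
- saddles: the bottoms of the notches in the two cheeks, on which the axle rests when fully home (4 mm below the pivot axis); each notch is 13 mm wide and they are rigid; the clip leaves, 10.8 mm apart, centre the axle in it
- wheel: brass paddle wheel lying flat, 84 mm across, six paddles, hub 32 mm high, origin under its middle; leave alone
- can_silver: plain silver screw-top aluminium canister, 58 mm diameter, 84 mm tall, origin under its middle; leave alone
- can_blue: blue-bodied screw-top canister of the same size, origin under its middle; leave alone
- punch: short steel drift punch lying down, 110 mm long, 11 mm thick, along its x, origin under its middle; leave alone
- reject: dusty grey coin reject housing, 100 by 75 mm, 95 mm tall, with an open sloped top, origin under its middle; leave alone
- driver: screwdriver lying down, 160 mm long, along its x, origin under its middle; leave alone
Things that resemble listed ones, but are neither listed nor needed, are in the scene too. What is shaped like the bucket but red is not meant. Leave any turquoise look-alike of the bracket alone.

How it is judged:
By the outcome, as a careful person would: the job done as asked, in the order asked, and still so for the second after the job is handed in, with the robot touching nothing.
It also fails if it takes over 66 s, if anything falls off the work surface, if the arm or the gripper's body presses on something with over 40 N, if the wrist force passes 120 N, or if a joint passes its speed limit or range.

## Robot

A 6-joint arm with a two-finger parallel gripper is mounted at the origin on the work surface. World frame = base frame: x ahead of the robot, y to its left, z up, the work surface at z = 0. Lengths are in m, angles in degrees, forces in N, time in s.
With the tool pointing down it reaches from about 0.3 to 0.75 m from the base axis. Payload 8.5 kg.
Tool frame: the origin (TCP) lies midway between the tips of the shut fingers; the grasp point (between the pads) lies env.tcp_to_grasp behind it (env.tcp_to_grasp is the distance from the TCP to the grasp point, in m); z points along the fingers, y is the line along which they close (so a half turn about z gives the same grasp; the last joint's range is limited). The gripper opens to 85 mm and grips with 20 to 120 N. Pads are 22 mm wide; open, the fingers measure 114 mm over their backs; the gripper's body (76 mm by 85 mm) begins 54 mm behind the grasp point. The pads swing forward as they close: fully open they stand 13 mm farther back than shut.
Start: joints at [-81.721, 21.807, 74.336, -0, 83.858, -12.336], TCP at [0.194, -0.515, 0.231] pointing down, gripper open.
Joint ranges: [-178.18, 178.18], [-50.72, 133.34], [12.68, 142.11], [-81.47, 261.47], [9.98, 163.14], [-165.26, 165.26]. Speed limits (degrees/s): [136.94, 136.94, 180, 180, 180, 180].

## Interface

Orientations are given as a 3x3 rotation matrix whose columns are the frame's x, y, z axes.
In Python, from rig import observe, optics, job, env gives the robot as it stands. The module is installed in compiled form; this text tells all that it offers.
- The arm moves only by the shell command python3 -m jog 'ROWS' [FORCE]. ROWS is JSON, a list of rows, each a list of 7 numbers: the turn, a rotation vector about the tool's x, y, z in rad, then the shift along the tool's x, y, z in m, then the opening in per cent of the stroke, from 0 (shut) to 100 (fully open). A call has 1 to 10 rows; each row shifts and turns the commanded pose from where the row before left it, along the tool's axes as they then stand; what a row does not reach is not made up. A row lasts 1/8 s, in which the tool goes at most 62.5 mm and 10.7 degrees, less where a joint would pass 70% of its speed; a pose out of reach is approached as far as the arm can. A call is refused whole if a number of a shift passes 0.0625 or a number of a turn 0.188, either way. A call with a gripper value outside its range is refused whole. The fingers move at their own pace and stop on an object; FORCE is the grip in N (left out, the last holds). Time passes only in rows, so rows that do not move let the fingers close. It gives the time, the measured TCP pose, the force, the opening and the grip force at its end, in the units of the state.
- observe(): the state, without advancing time (a new reading comes with each control period).
- optics.get_image(name): name is "scene" or "top"; returns a dict with "pixels" (384x512x3 uint8, red, green, blue), "mtx" (3x3 intrinsics, pixels), "rvec" (rotation vector, rad) and "tvec" (3), from world to camera coordinates, as OpenCV has them. Camera axes: x right, y down, z forward; pixel columns grow to the right and rows downward; lengths in m; the calibration is good to about 2 mm. A picture is of the moment at which its call begins. There is no depth.
- job.close_job(): hands the job in; it is judged then, once.
The state is a dict: "time_s": time; "q": joint angles; "qvel": joint speeds; "joint_efforts": joint torques, N m; "position": TCP position; "tool_rot": TCP orientation; "ft_force": force on the tool from outside, world axes, zero at the start; "wrist_torque": the same for the moment, N m; "grip_width": finger opening in m; "gripper_force": force on a finger pad.
Only numpy, scipy, OpenCV 4.12 (cv2) and the standard library are available. Lean on these libraries where they do the work, as an engineer would, in place of code of your own. Each camera call takes 0.05 s, during which the arm holds its last target. There are 200 camera calls.

## Working session

There is one attempt and no reset: what is moved stays moved. The work goes in short steps, Python scripts to look and compute and a shell command to move; the robot and the scene stay as the last step left them, time stands still between calls to the robot, and variables do not carry over. Pictures are saved under pics/ and viewed, at most 10 in all, crops included, and the job is handed in when it is done.

```bash
mkdir -p pics; python3 - <<'E'
from rig import observe, optics, job, env
import cv2,numpy as np
s=observe();print({k:np.round(v,3).tolist() for k,v in s.items()},env.tcp_to_grasp)
for n in("scene","top"):
    d=optics.get_image(n);cv2.imwrite(f"pics/{n}0.png",cv2.cvtColor(d["pixels"],cv2.COLOR_RGB2BGR));np.savez(f"{n}0.npz",**d)
    R=cv2.Rodrigues(d["rvec"])[0];print(n,d["mtx"].tolist(),(-R.T@np.ravel(d["tvec"])).round(3),R.round(2).tolist())
E
```

```text
{'time_s': 0.0, 'q': [-81.723, 21.842, 74.385, 0.001, 83.86, -12.338], 'qvel': [0.042, -0.069, 0.129, 0.064, -0.059, 0.071], 'joint_efforts': [0.0, -44.846, -23.128, -0.0, 0.005, 0.0], 'position': [0.194, -0.514, 0.231], 'tool_rot': [[0.936, 0.352, -0.0], [0.352, -0.936, 0.002], [0.0, -0.001, -1.0]], 'ft_force': [-0.205, 0.219, 0.213], 'wrist_torque': [0.029, 0.059, 0.014], 'gripper_force': 0.0, 'grip_width': 0.086} 0.0187
scene [[409.0133241292215, 0.0, 257.13263297473753], [0.0, 409.0133241292215, 192.24547127349206], [0.0, 0.0, 1.0]] [1.105 0.455 0.726] [[-0.62, 0.78, -0.02], [0.53, 0.4, -0.75], [-0.58, -0.48, -0.66]]
top [[434.8673479474374, 0.0, 252.72823837628118], [0.0, 434.8673479474374, 193.0023963361559], [0.0, 0.0, 1.0]] [ 0.419 -0.027  1.047] [[0.01, -1.0, -0.01], [-0.99, -0.01, -0.13], [0.13, 0.01, -0.99]]
```

View pics/scene0.png

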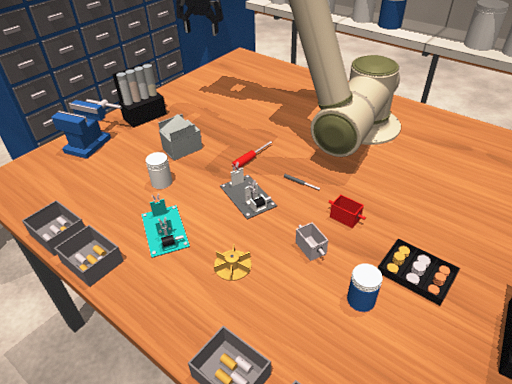

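View pics/top0.png

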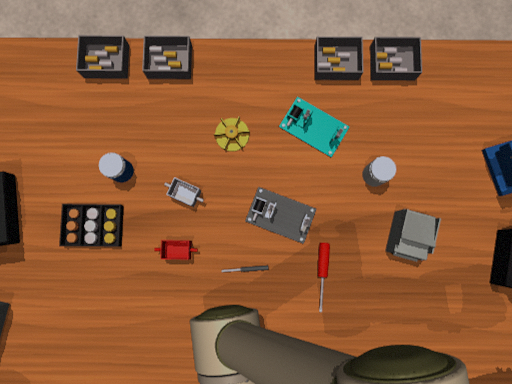

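The scene view shows the chrome bucket near (312,242), the grey bracket near (250,193), and the red and turquoise look-alikes. In the top view the bucket is at about (184,192) with stub ends near (167,183) and (203,204), and the bracket plate is at about (281,214). I'll zoom in on both.

```bash
python3 - <<'E'
import cv2,numpy as np
t=cv2.imread("pics/top0.png");s=cv2.imread("pics/scene0.png")
a=cv2.resize(t[165:255,150:330],None,fx=4.4,fy=4.4,interpolation=cv2.INTER_CUBIC)
cv2.imwrite("pics/tc.png",a)
b=cv2.resize(s[160:265,215:340],None,fx=5.6,fy=5.6,interpolation=cv2.INTER_CUBIC)
cv2.imwrite("pics/sc.png",b)
E
```

```text
(no output)
```

View pics/tc.png

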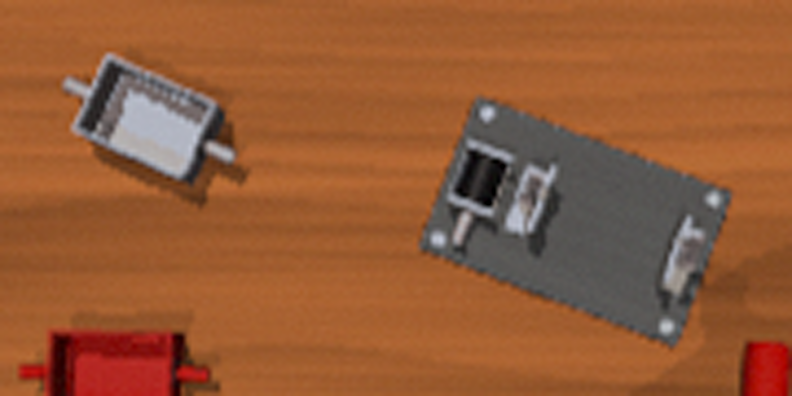

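View pics/sc.png

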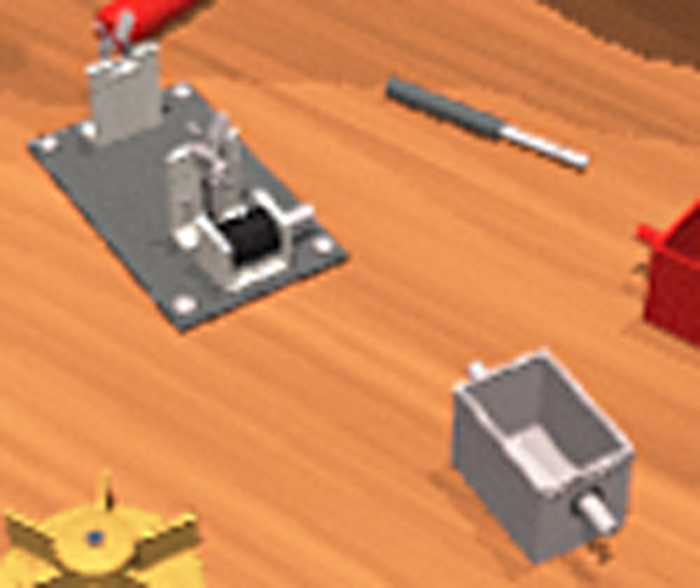

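Top crop: the bracket plate corners are at crop pixels (475,97), (732,190), (677,346) and (420,252), with the solenoid (+y end) at the left. The bucket rim corners are at about (108,53), (220,103), (193,183) and (75,130), and the stub tips at (65,84) and (235,156). The scene crop shows both clips above the cheeks.

```bash
cat > h.py <<'E'
import cv2,numpy as np
from rig import observe,optics
def cam(n,new=False):
    return optics.get_image(n) if new else dict(np.load(n+"0.npz"))
def ray(d,uv,z):
    R=cv2.Rodrigues(d["rvec"])[0];c=-R.T@np.ravel(d["tvec"])
    uv=np.atleast_2d(uv);r=np.c_[uv,np.ones(len(uv))]@np.linalg.inv(d["mtx"]).T@R
    return c+r*((z-c[2])/r[:,2:])
def proj(d,P): return cv2.projectPoints(np.array(P,float).reshape(-1,3),d["rvec"],d["tvec"],d["mtx"],None)[0].reshape(-1,2)
def tri(d1,uv1,d2,uv2):
    P=[d["mtx"]@np.c_[cv2.Rodrigues(d["rvec"])[0],np.ravel(d["tvec"])] for d in(d1,d2)]
    X=cv2.triangulatePoints(*P,np.array(uv1,float).reshape(-1,2).T,np.array(uv2,float).reshape(-1,2).T);return (X[:3]/X[3]).T
T=lambda p:(np.array(p,float)+.5)/4.4-.5+[150,165]
S=lambda p:(np.array(p,float)+.5)/5.6-.5+[215,160]
E
python3 - <<'E'
from h import *
np.set_printoptions(precision=4,suppress=True)
t=cam("top");s=cam("scene")
def rect(P):
    P=np.array(P)[:,:2];e=np.roll(P,-1,0)-P
    print(" c",P.mean(0),"sides",np.hypot(*e.T),"ang",np.degrees(np.arctan2(e[:,1],e[:,0])))
# plate
print("plate top");rect(ray(t,T([(475,97),(732,190),(677,346),(420,252)]),.005))
print("plate scene");rect(ray(s,S([(180,332),(349,257),(198,88),(30,146)]),.005))
hsv=cv2.cvtColor(t["pixels"],cv2.COLOR_RGB2HSV)
m=((hsv[...,1]<60)).astype(np.uint8);m[:165]=0;m[260:]=0
n,l,st,ce=cv2.connectedComponentsWithStats(m)
for i in range(1,n):
    if st[i,4]>200 and 150<ce[i][0]<330:
        c=cv2.findContours((l==i).astype(np.uint8),0,1)[0][0];r=cv2.minAreaRect(c);print(st[i],ce[i])
        rect(ray(t,cv2.boxPoints(r),.005))
print("rim top");rect(ray(t,T([(108,53),(220,103),(193,183),(75,130)]),.046))
print("rim scene");rect(ray(s,S([(455,390),(545,349),(634,450),(547,494)]),.046))
print("stubs top",ray(t,T([(65,84),(235,156)]),.028),"scene",ray(s,S([(475,371),(603,520)]),.028))
E
```

```text
plate top
 c [ 0.5001 -0.0817] sides [0.1493 0.0901 0.148  0.0903] ang [-109.5706  160.3297   70.4979  -18.8427]
plate scene
 c [ 0.5026 -0.0773] sides [0.0896 0.1431 0.0915 0.149 ] ang [ 159.9975 -111.711   -23.7225   69.0063]
[165 177  38  29 623] [183.5024 191.6356]
 c [0.5539 0.1528] sides [0.0479 0.1009 0.0476 0.1004] ang [ -22.2243 -113.7287  157.161    66.4322]
[ 246  188   70   55 2238] [280.6836 214.916 ]
 c [ 0.5004 -0.0816] sides [0.089  0.1491 0.0883 0.1476] ang [ -20.463  -110.8513  158.6092   69.4222]
rim top
 c [0.5496 0.146 ] sides [0.0657 0.0446 0.0689 0.0444] ang [-113.56    162.8807   66.4665  -21.2708]
rim scene
 c [0.5508 0.15  ] sides [0.0447 0.0634 0.0426 0.0641] ang [ 158.6941   66.2747  -20.2298 -111.8033]
stubs top [[0.5696 0.195  0.028 ]
 [0.5314 0.1022 0.028 ]] scene [[0.5307 0.1039 0.028 ]
 [0.5671 0.1892 0.028 ]]
```

```bash
python3 - <<'E'
import cv2,numpy as np
t=cv2.imread("pics/top0.png");s=cv2.imread("pics/scene0.png")
a=cv2.resize(t[190:240,248:318],None,fx=8,fy=8,interpolation=cv2.INTER_CUBIC)
b=cv2.resize(s[158:218,217:277],None,fx=8,fy=8,interpolation=cv2.INTER_CUBIC)[:,:480]
o=np.zeros((600,800,3),np.uint8);
a=cv2.resize(t[190:240,250:312],None,fx=6,fy=6,interpolation=cv2.INTER_CUBIC)
b=cv2.resize(s[160:216,217:277],None,fx=7,fy=7,interpolation=cv2.INTER_CUBIC)
o[:a.shape[0],:a.shape[1]]=a;o[:b.shape[0],375:375+b.shape[1]]=b
cv2.imwrite("pics/z.png",o[:400])
E
```

```text
(no output)
```

View pics/z.png

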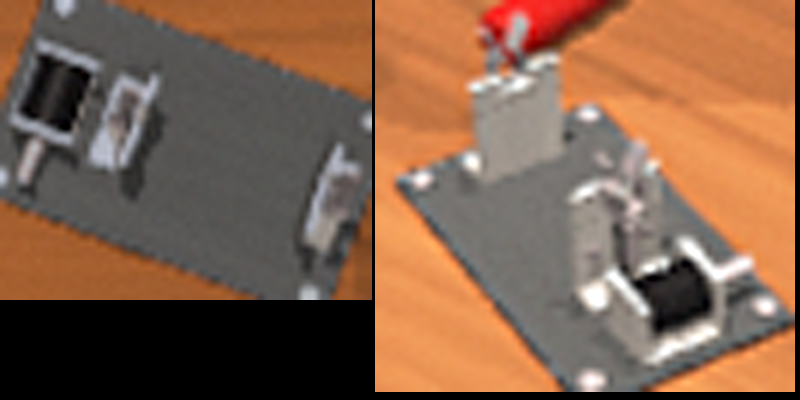

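```bash
python3 - <<'E'
from h import *
np.set_printoptions(precision=4,suppress=True)
t=cam("top");s=cam("scene")
T6=lambda p:(np.array(p,float)+.5)/6-.5+[250,190]
S7=lambda p:(np.array(p,float)-[375,0]+.5)/7-.5+[217,160]
F=tri(t,T6([(340,148),(305,240),(155,78),(112,168)]),s,S7([(475,88),(558,62),(572,198),(655,165)]));print(F)
for z in(.05,.055,.06): print(z,ray(t,T6([(340,148),(305,240),(155,78),(115,166)]),z)[:,:2].tolist())
# clip mouth centers
print(tri(t,T6([(124,112),(340,195)]),s,S7([(630,170),(507,40)])))
a=np.radians(69.8);y=np.array([np.cos(a),np.sin(a)]);x=np.array([np.sin(a),-np.cos(a)])
for c in((.5015,-.0795),):
  for off in (-.012,-.009,-.006,0):
    o=np.array(c)+off*y
    pts=[np.r_[o+sy*.036*y+sx*.0*x,.058] for sy in(1,-1) for sx in(0,)]+[np.r_[o+sy*.044*y,.069] for sy in(1,-1)]
    print(off,((proj(t,pts)-[250,190]+.5)*6-.5).tolist(), ((proj(s,pts)-[217,160]+.5)*7-.5+[375,0]).tolist())
E
```

```text
[[ 0.4981 -0.138   0.0518]
 [ 0.4635 -0.1254  0.0485]
 [ 0.5245 -0.0677  0.0519]
 [ 0.4911 -0.0531  0.0523]]
0.05 [[0.49839280227685984, -0.13845919369917933], [0.4631809120241214, -0.12497412385093887], [0.5246393393542965, -0.0676791706622061], [0.4906789216004866, -0.05252455382089721]]
0.055 [[0.4979958028555082, -0.13790232534079197], [0.4629605355019426, -0.12448489662499423], [0.5241106872599817, -0.06747733501528569], [0.49032061501724034, -0.05239873375687088]]
0.06 [[0.4975988034341566, -0.1373454569824046], [0.4627401589797637, -0.12399566939904957], [0.5235820351656667, -0.06727549936836526], [0.48996230843399413, -0.05227291369284454]]
[[ 0.5095 -0.0545  0.062 ]
 [ 0.4796 -0.1368  0.0638]]
-0.012 [[127.54068455309732, 114.39795404199401], [305.73901177315065, 181.49856792039554], [108.49732809512454, 104.23279311794897], [328.73241250873207, 187.1474794658826]] [[620.4285417634903, 175.74940270596866], [523.1222572427222, 71.16468358889793], [630.9191441411109, 164.49761375529403], [511.20034837206777, 37.019788117161]]
-0.009 [[120.14670199566399, 111.61374850903582], [
[... 247 characters left out ...]
[515.0720217796834, 41.14238644780218]]
-0.006 [[112.75518452728761, 108.83047120582916], [290.83447347388517, 175.8862611998063], [93.5605666872591, 98.60936172651293], [313.6468927342355, 181.46804313162045]] [[628.936960397406, 184.8942444532514], [530.9077325186895, 79.53250637588488], [639.572468317827, 173.71176382674741], [518.957759268371, 45.279960359037176]]
0 [[97.97953992831549, 103.26669943250727], [275.93990983993365, 170.27771044133112], [78.63386767240127, 92.9897186513769], [298.57158602101333, 175.79245183764556]] [[637.5101244202059, 194.10867449428054], [538.7498650726035, 87.96122436125728], [648.2924536006024, 182.99689534101046], [526.7717341381178, 53.60036251132726]]
```

The combined view shows both clips, and triangulation puts them 87.6 mm apart (88 expected). That gives seat_mid ≈ (0.494, -0.096) with the axle direction at 69.9°. The bucket is at ≈ (0.550, 0.148), with its axle at about 67°. Next: turn, then travel to above the bucket.

```bash
python3 -m jog '[[0,0,-0.162,0,0,0,100],[0,0,-0.162,0,0,0,100],[0,0,-0.162,0,0,0,100],[0,0,-0.162,0,0,0,100],[0,0,-0.162,0,0,0,100],[0,0,0,0.0576,0.0053,0,100],[0,0,0,0.0576,0.0053,0,100],[0,0,0,0.0576,0.0053,0,100],[0,0,0,0.0576,0.0053,0,100],[0,0,0,0.0576,0.0053,0,100]]' 90
python3 -m jog '[[0,0,0,0.0576,0.0053,0,100],[0,0,0,0.0576,0.0053,0,100],[0,0,0,0.0576,0.0053,0,100],[0,0,0,0.0576,0.0053,0,100],[0,0,0,0.0576,0.0053,0,100],[0,0,0,0.0576,0.0053,0,100],[0,0,0,0.0576,0.0053,0,100],[0,0,0,0.0576,0.0053,0,100],[0,0,0,0,0,0,100],[0,0,0,0,0,0,100]]'
cat >> h.py <<'E'
def st():
    s=observe();R=np.array(s["tool_rot"]);p=np.array(s["position"])
    print("t",round(s["time_s"],2),"p",p.round(4),"yawx",round(np.degrees(np.arctan2(R[1,0],R[0,0])),2),"z",R[:,2].round(4),"f",np.round(s["ft_force"],2),"w",round(s["grip_width"],4),"gf",round(s["gripper_force"],1));return s,R,p
def to(xy,z):
    s,R,p=st();print("tool shift to target",(R.T@(np.r_[xy,z]-p)).round(4))
E
python3 -c "
from h import *;to([.55,.148],.012)"
```

```text
time_s: 1.35
position: [0.3309, -0.2582, 0.2312]
tool_rot: [[0.391, 0.92, -0.0], [0.92, -0.391, 0.0], [0.0, -0.0, -1.0]]
ft_force: [0.8, -0.2, 0.3]
grip_width: 0.0856
gripper_force: 0.0
time_s: 2.6
position: [0.549, 0.1475, 0.2309]
tool_rot: [[0.39, 0.921, -0.001], [0.921, -0.39, -0.0], [-0.001, -0.001, -1.0]]
ft_force: [-0.2, 0.2, 0.4]
grip_width: 0.0854
gripper_force: 0.0
t 2.6 p [0.549  0.1475 0.2309] yawx 67.04 z [-1.2e-03 -3.0e-04 -1.0e+00] f [-0.22  0.2   0.36] w 0.0854 gf 0.0
tool shift to target [0.001  0.0009 0.2189]
```

```bash
python3 -m jog '[[0,0,0,0,0,0.05,100],[0,0,0,0,0,0.05,100],[0,0,0,0,0,0.05,100],[0,0,0,0,0,0.03,100],[0,0,0,0,0,0.02,100],[0,0,0,0,0,0.018,100],[0,0,0,0,0,0,100],[0,0,0,0,0,0,100]]'
python3 -m jog '[[0,0,0,0,0,0,60],[0,0,0,0,0,0,52],[0,0,0,0,0,0,45],[0,0,0,0,0,0,30],[0,0,0,0,0,0,20],[0,0,0,0,0,0,0],[0,0,0,0,0,0,0],[0,0,0,0,0,0,0],[0,0,0,0,0,0,0]]' 90
python3 -c "
from h import *;to([.55,.148],.012)"
```

```text
time_s: 3.6
position: [0.5497, 0.1471, 0.0143]
tool_rot: [[0.391, 0.92, 0.001], [0.92, -0.391, 0.0], [0.0, 0.001, -1.0]]
ft_force: [-0.1, -0.3, 0.3]
grip_width: 0.0854
gripper_force: 0.0
time_s: 4.72
position: [0.5498, 0.1478, 0.0141]
tool_rot: [[0.39, 0.921, 0.001], [0.921, -0.39, 0.0], [0.001, 0.001, -1.0]]
ft_force: [-0.5, -0.6, 6.6]
grip_width: 0.0428
gripper_force: 92.2
t 4.72 p [0.5498 0.1478 0.0141] yawx 67.03 z [ 0.0014  0.     -1.    ] f [-0.55 -0.63  6.57] w 0.0428 gf 92.2
tool shift to target [0.0003 0.0001 0.0021]
```

```bash
python3 -m jog '[[0,0,0,0,0,-0.005,0],[0,0,0,0,0,-0.025,0],[0,0,0,0,0,-0.04,0],[0,0,0,0,0,-0.03,0],[0,0,0,0,0,0,0],[0,0,0,0,0,0,0],[0,0,0,0,0,0,0]]'
python3 - <<'E'
from h import *
to([.4943,-.0959],.114)
ims=[]
for n in("scene","top"):
    d=cam(n,True);np.savez(f"{n}1.npz",**d);p=proj(d,[[.55,.148,.128]])[0].astype(int);print(n,p)
    c=d["pixels"][max(p[1]-32,0):p[1]+33,p[0]-32:p[0]+33,::-1];ims.append(cv2.resize(c,(390,390),interpolation=cv2.INTER_CUBIC))
cv2.imwrite("pics/h1.png",np.hstack(ims))
E
```

```text
time_s: 5.6
position: [0.5487, 0.1477, 0.1119]
tool_rot: [[0.39, 0.921, -0.003], [0.921, -0.39, -0.0], [-0.001, -0.002, -1.0]]
ft_force: [-0.3, -0.7, -1.6]
grip_width: 0.0429
gripper_force: 91.5
t 5.6 p [0.5487 0.1477 0.1119] yawx 67.02 z [-2.7e-03 -1.0e-04 -1.0e+00] f [-0.28 -0.72 -1.63] w 0.0429 gf 91.5
tool shift to target [-0.2455  0.045  -0.0019]
scene [313 207]
top [176 186]
```

View pics/h1.png

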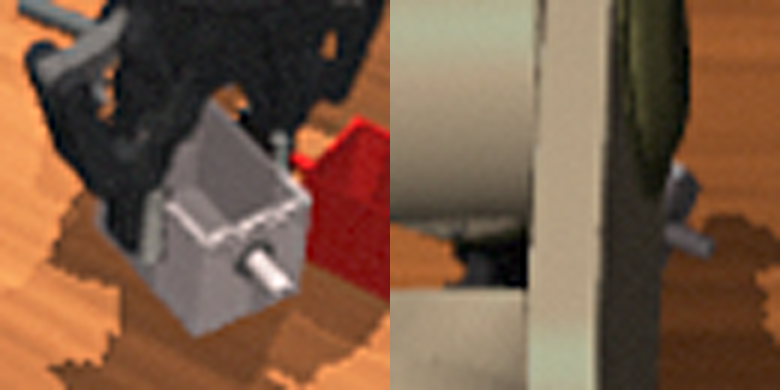

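The scene half shows the bucket held upright, with the near stub tip at about (328,222) in the scene image. The arm hides the bucket from the top camera, where only one stub tip shows. Moving above the bracket.

```bash
python3 -m jog '[[0,0,-0.0506,0,0,0,0],[0,0,0,-0.0495,0.0065,0,0],[0,0,0,-0.0495,0.0065,0,0],[0,0,0,-0.0495,0.0065,0,0],[0,0,0,-0.0495,0.0065,0,0],[0,0,0,-0.0495,0.0065,0.012,0],[0,0,0,0,0,0.01,0],[0,0,0,0,0,0,0],[0,0,0,0,0,0,0],[0,0,0,0,0,0,0]]'
python3 - <<'E'
from h import *
np.set_printoptions(precision=4,suppress=True)
to([.4943,-.0959],.09)
d=cam("scene");print("near tip in hand",ray(d,[[328,222.5]],.1258))
ims=[]
for n in("scene","top"):
    d=cam(n,True);np.savez(f"{n}2.npz",**d);p=proj(d,[[.4943,-.0959,.08]])[0].astype(int);print(n,p)
    c=d["pixels"][max(p[1]-36,0):p[1]+36,p[0]-36:p[0]+36,::-1];ims.append(cv2.resize(c,(396,396),interpolation=cv2.INTER_CUBIC))
cv2.imwrite("pics/h2.png",np.hstack(ims))
E
```

```text
time_s: 6.95
position: [0.4952, -0.0951, 0.0916]
tool_rot: [[0.342, 0.94, 0.001], [0.94, -0.342, -0.0], [0.0, 0.001, -1.0]]
ft_force: [0.8, -1.1, -1.2]
grip_width: 0.0429
gripper_force: 91.5
t 6.95 p [ 0.4952 -0.0951  0.0916] yawx 70.01 z [ 0.0005 -0.0002 -1.    ] f [ 0.8  -1.12 -1.24] w 0.0429 gf 91.5
tool shift to target [-0.0011 -0.0006  0.0016]
near tip in hand [[0.5681 0.1939 0.1258]]
scene [243 168]
top [288 214]
```

View pics/h2.png

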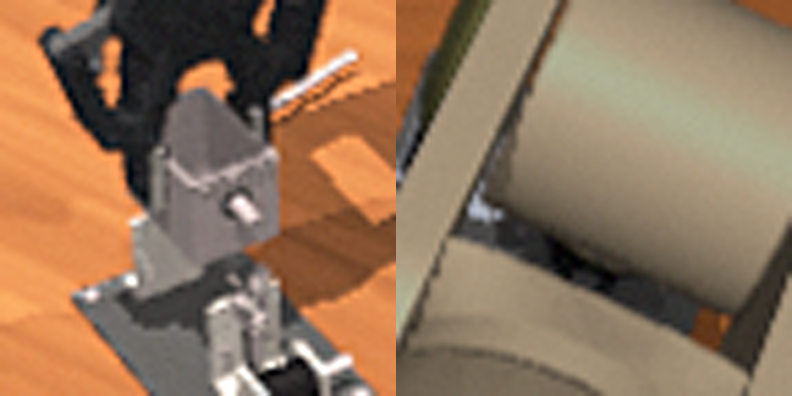

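The scene half shows the bucket level above the bracket, near stub tip at about (253,172), right over the near clip. The top view is hidden by the arm. The measured tip agrees with the arm pose to 0.2 mm, so I'll correct by 1 mm and lower to just above the mouths.

```bash
python3 -m jog '[[0,0,0,-0.001,-0.0006,0.01,0],[0,0,0,0,0,0.01,0],[0,0,0,0,0,0.008,0],[0,0,0,0,0,0,0],[0,0,0,0,0,0,0],[0,0,0,0,0,0,0]]'
python3 - <<'E'
from h import *
to([.4943,-.0959],.036)
d=cam("scene",True);np.savez("scene3.npz",**d);p=proj(d,[[.4943,-.0959,.07]])[0].astype(int);print(p)
c=d["pixels"][p[1]-36:p[1]+36,p[0]-36:p[0]+36,::-1]
cv2.imwrite("pics/h3.png",cv2.resize(c,(576,576),interpolation=cv2.INTER_CUBIC))
E
```

```text
time_s: 7.8
position: [0.4942, -0.0967, 0.0636]
tool_rot: [[0.343, 0.939, 0.001], [0.939, -0.343, -0.0], [-0.0, 0.001, -1.0]]
ft_force: [0.6, 0.1, -1.8]
grip_width: 0.0426
gripper_force: 91.5
t 7.8 p [ 0.4942 -0.0967  0.0636] yawx 69.92 z [ 5.e-04 -3.e-04 -1.e+00] f [ 0.61  0.1  -1.78] w 0.0426 gf 91.5
tool shift to target [ 0.0008 -0.0002  0.0276]
[243 172]
```

View pics/h3.png

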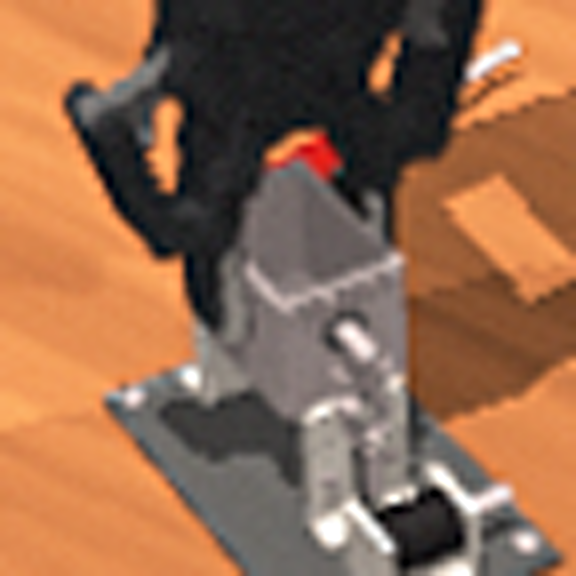

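The bucket's stub sits right above the near clip: tip at about (365,345) in the crop, leaves at (345,410) and (385,370). Lowering gently while watching the force.

```bash
python3 -m jog '[[0,0,0,0.0005,0,0.002,0],[0,0,0,0,0,0.002,0],[0,0,0,0,0,0.002,0],[0,0,0,0,0,0.002,0],[0,0,0,0,0,0,0]]' | egrep 'pos|ft'
python3 -m jog '[[0,0,0,0,0,0.001,0],[0,0,0,0,0,0.001,0],[0,0,0,0,0,0,0]]' | egrep 'pos|ft'
python3 -m jog '[[0,0,0,0,0,0.001,0],[0,0,0,0,0,0.001,0],[0,0,0,0,0,0,0]]' | egrep 'pos|ft'
```

```text
position: [0.4941, -0.0961, 0.0551]
ft_force: [0.7, -0.1, -1.2]
position: [0.4941, -0.0961, 0.0533]
ft_force: [0.2, -0.6, -1.6]
position: [0.4942, -0.0962, 0.0513]
ft_force: [0.3, -0.9, -1.4]
```

```bash
for i in 1; do python3 -m jog '[[0,0,0,0,0,0.001,0],[0,0,0,0,0,0,0]]' | egrep 'pos|ft'; done
python3 -m jog '[[0,0,0,0,0,0.001,0],[0,0,0,0,0,0,0]]' | egrep 'pos|ft'
python3 -m jog '[[0,0,0,0,0,0.001,0],[0,0,0,0,0,0,0]]' | egrep 'pos|ft'
```

```text
position: [0.4943, -0.0962, 0.0503]
ft_force: [0.7, -0.1, -1.5]
position: [0.4943, -0.0962, 0.0494]
ft_force: [0.5, 0.3, -0.6]
position: [0.4943, -0.0962, 0.0484]
ft_force: [0.2, -0.0, 2.5]
```

```bash
python3 -m jog '[[0,0,0,0,0,0.001,0],[0,0,0,0,0,0,0]]' | egrep 'pos|ft'
python3 -m jog '[[0,0,0,0,0,0.001,0],[0,0,0,0,0,0,0]]' | egrep 'pos|ft'
python3 -m jog '[[0,0,0,0,0,0.001,0],[0,0,0,0,0,0,0]]' | egrep 'pos|ft|tor|wid'
```

```text
position: [0.4944, -0.0962, 0.0476]
ft_force: [0.4, -0.4, 4.3]
position: [0.4945, -0.0963, 0.0468]
ft_force: [-0.2, 0.0, 7.1]
position: [0.4945, -0.0963, 0.0458]
ft_force: [-0.1, -0.1, 6.5]
grip_width: 0.0428
```

```bash
python3 -m jog '[[0,0,0,0,0,0.001,0],[0,0,0,0,0,0,0]]' | egrep 'pos|ft'
python3 -m jog '[[0,0,0,0,0,0.001,0],[0,0,0,0,0,0,0]]' | egrep 'pos|ft'
python3 -m jog '[[0,0,0,0,0,0.001,0],[0,0,0,0,0,0,0]]' | egrep 'pos|ft|tor|wid'
```

```text
position: [0.4944, -0.0963, 0.0445]
ft_force: [-0.6, 0.1, 5.0]
position: [0.4942, -0.0962, 0.0429]
ft_force: [1.1, -0.8, -1.3]
position: [0.4941, -0.0961, 0.0418]
ft_force: [2.2, -0.7, -8.2]
grip_width: 0.0431
```

```bash
python3 -m jog '[[0,0,0,0,0,0.001,0],[0,0,0,0,0,0.001,0],[0,0,0,0,0,0,0]]' | egrep 'pos|ft'
python3 -m jog '[[0,0,0,0,0,0.001,0],[0,0,0,0,0,0,0]]' | egrep 'pos|ft'
python3 -m jog '[[0,0,0,0,0,0.001,0],[0,0,0,0,0,0,0]]' | egrep 'pos|ft|tor|wid'
```

```text
position: [0.4939, -0.096, 0.0403]
ft_force: [-0.3, -0.0, -1.7]
position: [0.4941, -0.0961, 0.0393]
ft_force: [-0.0, 0.0, -2.0]
position: [0.4941, -0.0961, 0.0383]
ft_force: [-0.5, -0.4, -1.3]
grip_width: 0.0427
```

```bash
python3 -m jog '[[0,0,0,0,0,0.001,0],[0,0,0,0,0,0,0]]' | egrep 'pos|ft'
python3 -m jog '[[0,0,0,0,0,0.0006,0],[0,0,0,0,0,0,0]]' | egrep 'pos|ft'
python3 -m jog '[[0,0,0,0,0,0.0006,0],[0,0,0,0,0,0,0]]' | egrep 'pos|ft'
```

```text
position: [0.4942, -0.0961, 0.0373]
ft_force: [0.2, 0.0, -0.9]
position: [0.4942, -0.0961, 0.0367]
ft_force: [-0.3, -0.3, -1.1]
position: [0.4942, -0.0961, 0.0361]
ft_force: [0.4, 0.3, -1.0]
```

```bash
python3 -m jog '[[0,0,0,0,0,0.0005,0],[0,0,0,0,0,0,0]]' | egrep 'pos|ft'
python3 -m jog '[[0,0,0,0,0,0.0005,0],[0,0,0,0,0,0,0]]' | egrep 'pos|ft'
python3 -m jog '[[0,0,0,0,0,0.0004,0],[0,0,0,0,0,0,0]]' | egrep 'pos|ft'
```

```text
position: [0.4942, -0.0962, 0.0358]
ft_force: [-0.9, 1.1, 3.0]
position: [0.4943, -0.0962, 0.0356]
ft_force: [-0.8, 0.9, 6.4]
position: [0.4943, -0.0962, 0.0356]
ft_force: [-2.5, 0.4, 9.5]
```

```bash
python3 -m jog '[[0,0,0,0,0,0.0004,0],[0,0,0,0,0,0,0],[0,0,0,0,0,0,0]]' | egrep 'pos|ft'
python3 - <<'E'
from h import *
s,R,p=st();print("torque tool",R.T@np.array(s["wrist_torque"]))
d=cam("scene",True);p=proj(d,[[.4943,-.0959,.06]])[0].astype(int);print(p)
c=d["pixels"][p[1]-36:p[1]+36,p[0]-36:p[0]+36,::-1]
cv2.imwrite("pics/h4.png",cv2.resize(c,(576,576),interpolation=cv2.INTER_CUBIC))
E
```

```text
position: [0.4943, -0.0962, 0.0354]
ft_force: [-4.5, 1.9, 14.2]
t 14.22 p [ 0.4943 -0.0962  0.0354] yawx 69.93 z [ 1.1e-03 -6.0e-04 -1.0e+00] f [-4.48  1.91 14.18] w 0.0424 gf 94.4
torque tool [ 0.70277089 -0.03433927  0.00627375]
[243 175]
```

View pics/h4.png

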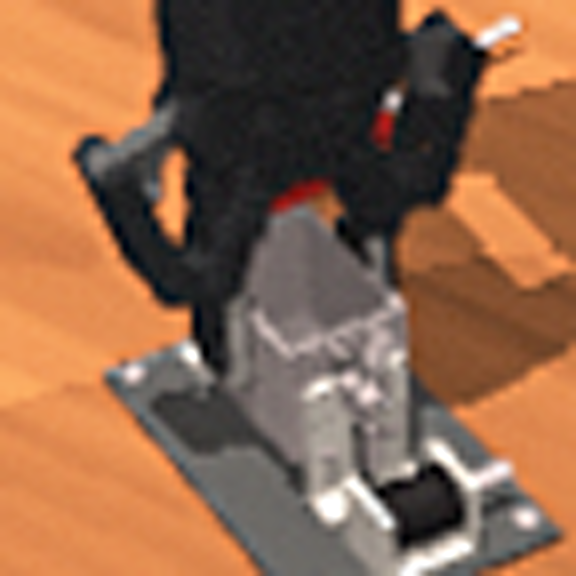

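The crop shows the stub down in the near notch and the bucket level between the cheeks. The moment along the closing axis is about 0, so both saddles carry the load evenly. Now the slow pull.

```bash
python3 -m jog '[[0,0,0,0,0,-0.0005,0],[0,0,0,0,0,-0.0005,0],[0,0,0,0,0,-0.0005,0],[0,0,0,0,0,-0.0005,0],[0,0,0,0,0,0,0]]' | egrep 'pos|ft'
python3 -m jog '[[0,0,0,0,0,-0.0004,0],[0,0,0,0,0,0,0]]' | egrep 'pos|ft'
python3 -m jog '[[0,0,0,0,0,-0.0004,0],[0,0,0,0,0,0,0]]' | egrep 'pos|ft'
python3 -m jog '[[0,0,0,0,0,-0.0003,0],[0,0,0,0,0,0,0]]' | egrep 'pos|ft'
```

```text
position: [0.4941, -0.0961, 0.0361]
ft_force: [1.0, -0.1, -0.6]
position: [0.4942, -0.0961, 0.0367]
ft_force: [0.1, 0.2, -1.0]
position: [0.4942, -0.0961, 0.0372]
ft_force: [0.2, 0.1, -1.2]
position: [0.4942, -0.0961, 0.0374]
ft_force: [0.2, 0.8, -1.8]
```

```bash
python3 -m jog '[[0,0,0,0,0,-0.0004,0],[0,0,0,0,0,-0.0004,0],[0,0,0,0,0,-0.0004,0],[0,0,0,0,0,-0.0004,0],[0,0,0,0,0,0,0]]' | egrep 'pos|ft'
python3 -m jog '[[0,0,0,0,0,-0.0003,0],[0,0,0,0,0,0,0]]' | egrep 'pos|ft'
python3 -m jog '[[0,0,0,0,0,-0.0003,0],[0,0,0,0,0,0,0]]' | egrep 'pos|ft'
python3 -m jog '[[0,0,0,0,0,-0.0003,0],[0,0,0,0,0,0,0]]' | egrep 'pos|ft'
```

```text
position: [0.4942, -0.0961, 0.0391]
ft_force: [0.3, 0.1, -1.9]
position: [0.4942, -0.0961, 0.0393]
ft_force: [-0.1, -0.8, -1.2]
position: [0.4942, -0.0961, 0.0396]
ft_force: [-0.1, -0.1, -1.1]
position: [0.4942, -0.0961, 0.0399]
ft_force: [-0.7, -0.8, -0.6]
```

```bash
python3 -m jog '[[0,0,0,0,0,-0.0003,0],[0,0,0,0,0,0,0]]' | egrep 'pos|ft'
python3 -m jog '[[0,0,0,0,0,-0.0003,0],[0,0,0,0,0,0,0]]' | egrep 'pos|ft'
python3 -m jog '[[0,0,0,0,0,-0.0003,0],[0,0,0,0,0,0,0]]' | egrep 'pos|ft'
```

```text
position: [0.4942, -0.0961, 0.0402]
ft_force: [-0.3, 0.0, -0.6]
position: [0.4942, -0.0962, 0.0405]
ft_force: [0.6, 0.8, -1.3]
position: [0.4942, -0.0961, 0.0408]
ft_force: [1.2, -0.8, -2.8]
```

```bash
python3 -m jog '[[0,0,0,0,0,-0.0003,0],[0,0,0,0,0,0,0]]' | egrep 'pos|ft'
python3 -m jog '[[0,0,0,0,0,-0.0002,0],[0,0,0,0,0,0,0]]' | egrep 'pos|ft'
python3 -m jog '[[0,0,0,0,0,-0.0002,0],[0,0,0,0,0,0,0]]' | egrep 'pos|ft'
```

```text
position: [0.4942, -0.0962, 0.0409]
ft_force: [0.8, -0.8, -7.0]
position: [0.4941, -0.0961, 0.0411]
ft_force: [1.3, -1.0, -10.4]
position: [0.4941, -0.0961, 0.0412]
ft_force: [2.9, -2.1, -14.6]
```

```bash
python3 -m jog '[[0,0,0,0,0,0.00005,0],[0,0,0,0,0,0,0]]' | egrep 'pos|ft'; python3 -m jog '[[0,0,0,0,0,0,0],[0,0,0,0,0,0,0],[0,0,0,0,0,0,0]]' | egrep 'pos|ft'
```

```text
position: [0.4941, -0.0961, 0.0413]
ft_force: [3.7, -1.7, -15.7]
position: [0.4941, -0.0961, 0.0413]
ft_force: [3.7, -1.2, -19.8]
```

```bash
python3 -m jog '[[0,0,0,0,0,0.0003,0]]' | egrep 'pos|ft'; python3 -m jog '[[0,0,0,0,0,0,0]]' | egrep 'pos|ft'
```

```text
position: [0.4942, -0.0961, 0.0413]
ft_force: [1.3, -1.5, -13.1]
position: [0.4942, -0.0961, 0.0413]
ft_force: [3.5, -1.0, -14.1]
```

```bash
python3 -m jog '[[0,0,0,0,0,0.00005,0]]' | egrep 'pos|ft'; python3 -m jog '[[0,0,0,0,0,0.00003,0]]' | egrep 'pos|ft'
```

```text
position: [0.4942, -0.0962, 0.0413]
ft_force: [2.5, -1.1, -13.2]
position: [0.4942, -0.0961, 0.0413]
ft_force: [2.1, -0.9, -13.2]
```

```bash
python3 -m jog '[[0,0,0,0,0,0.00002,0],[0,0,0,0,0,0.00002,0]]' | egrep 'pos|ft'
```

```text
position: [0.4942, -0.0962, 0.0412]
ft_force: [0.9, -0.4, -10.9]
```

```bash
python3 -m jog '[[0,0,0,0,0,0.00001,0],[0,0,0,0,0,0.00001,0]]' | egrep 'pos|ft'
```

```text
position: [0.4942, -0.0962, 0.0412]
ft_force: [0.0, -0.6, -9.2]
```

```bash
python3 -m jog '[[0,0,0,0,0,-0.00012,0]]' | egrep 'ft'; python3 -m jog '[[0,0,0,0,0,0,0]]' | egrep 'ft'
```

```text
ft_force: [2.5, -0.5, -10.7]
ft_force: [1.6, -1.1, -9.2]
```

```bash
python3 -m jog '[[0,0,0,0,0,0,0]]' | egrep 'ft';python3 -m jog '[[0,0,0,0,0,0,0]]' | egrep 'ft'
```

```text
ft_force: [1.9, -0.1, -9.6]
ft_force: [1.1, 0.1, -9.1]
```

```bash
python3 -m jog '[[0,0,0,0,0,-0.0001,0],[0,0,0,0,0,0,0]]' | egrep 'ft'; python3 -m jog '[[0,0,0,0,0,0,0],[0,0,0,0,0,0,0]]' | egrep 'ft'
```

```text
ft_force: [1.7, -1.1, -10.6]
ft_force: [2.3, -1.5, -10.9]
```

```bash
python3 -m jog '[[0,0,0,0,0,-0.00008,0],[0,0,0,0,0,0,0]]' | egrep 'ft'; python3 -m jog '[[0,0,0,0,0,0,0],[0,0,0,0,0,0,0]]' | egrep 'ft'
```

```text
ft_force: [1.4, -0.9, -12.3]
ft_force: [3.1, -0.8, -13.1]
```

```bash
python3 -m jog '[[0,0,0,0,0,0,0],[0,0,0,0,0,0,0]]' | egrep 'ft'; python3 -m jog '[[0,0,0,0,0,0,0],[0,0,0,0,0,0,0]]' | egrep 'ft'
```

```text
ft_force: [2.9, -0.5, -14.1]
ft_force: [2.8, -1.9, -15.2]
```

```bash
python3 -m jog '[[0,0,0,0,0,0,0],[0,0,0,0,0,0,0]]' | egrep 'ft'; python3 -m jog '[[0,0,0,0,0,0,0],[0,0,0,0,0,0,0]]' | egrep 'ft'
```

```text
ft_force: [3.1, -1.9, -15.3]
ft_force: [2.4, -0.7, -16.0]
```

```bash
python3 -m jog '[[0,0,0,0,0,0,0],[0,0,0,0,0,0,0]]' | egrep 'ft|time'
```

```text
time_s: 22.9
ft_force: [3.8, -1.1, -14.8]
```

```bash
python3 -m jog '[[0,0,0,0,0,0.00005,0],[0,0,0,0,0,0,0],[0,0,0,0,0,0,0]]' | egrep 'ft'; python3 -m jog '[[0,0,0,0,0,0,0],[0,0,0,0,0,0,0],[0,0,0,0,0,0,0]]' | egrep 'ft'; python3 -m jog '[[0,0,0,0,0,0,0],[0,0,0,0,0,0,0],[0,0,0,0,0,0,0]]' | egrep 'ft'
```

```text
ft_force: [3.6, -1.7, -14.5]
ft_force: [2.9, -1.2, -13.8]
ft_force: [1.9, -1.2, -14.6]
```

The pull held at a net 12–13 N for well over a second. Easing off, back onto the saddles.

```bash
python3 -m jog '[[0,0,0,0,0,0.0002,0],[0,0,0,0,0,0.0003,0],[0,0,0,0,0,0.0005,0],[0,0,0,0,0,0.0008,0],[0,0,0,0,0,0.0008,0],[0,0,0,0,0,0.0008,0],[0,0,0,0,0,0.0008,0],[0,0,0,0,0,0,0],[0,0,0,0,0,0,0]]' | egrep 'pos|ft'
python3 -m jog '[[0,0,0,0,0,0.0004,0],[0,0,0,0,0,0.0003,0],[0,0,0,0,0,0,0]]' | egrep 'pos|ft'
python3 -m jog '[[0,0,0,0,0,0.0003,0],[0,0,0,0,0,0,0]]' | egrep 'pos|ft'
```

```text
position: [0.4942, -0.0962, 0.0371]
ft_force: [0.1, 0.4, -0.7]
position: [0.4942, -0.0961, 0.0364]
ft_force: [0.1, -0.4, -1.7]
position: [0.4942, -0.0961, 0.0361]
ft_force: [0.0, 0.4, -1.2]
```

```bash
python3 -m jog '[[0,0,0,0,0,0.0003,0],[0,0,0,0,0,0,0]]' | egrep 'pos|ft'
python3 -m jog '[[0,0,0,0,0,0.0003,0],[0,0,0,0,0,0,0]]' | egrep 'pos|ft'
python3 -m jog '[[0,0,0,0,0,0,0],[0,0,0,0,0,0,0]]' | egrep 'pos|ft'
```

```text
position: [0.4942, -0.0962, 0.0359]
ft_force: [-0.7, 0.1, 1.2]
position: [0.4943, -0.0962, 0.0358]
ft_force: [-1.4, 1.0, 4.7]
position: [0.4943, -0.0962, 0.0357]
ft_force: [-1.2, 0.8, 5.3]
```

```bash
python3 -m jog '[[0,0,0,0,0,-0.0002,0],[0,0,0,0,0,0,0],[0,0,0,0,0,0,0]]' 20 | egrep 'pos|ft|grip'
python3 -m jog '[[0,0,0,0,0,0,55],[0,0,0,0,0,0,58],[0,0,0,0,0,0,62],[0,0,0,0,0,0,70],[0,0,0,0,0,0,80],[0,0,0,0,0,0,90],[0,0,0,0,0,0,90],[0,0,0,0,0,0,90]]' | egrep 'pos|ft|grip'
python3 - <<'E'
from h import *
d=cam("scene",True);p=proj(d,[[.4943,-.0959,.06]])[0].astype(int)
c=d["pixels"][p[1]-36:p[1]+36,p[0]-36:p[0]+36,::-1]
cv2.imwrite("pics/h5.png",cv2.resize(c,(576,576),interpolation=cv2.INTER_CUBIC))
E
```

```text
position: [0.4943, -0.0961, 0.0358]
ft_force: [-1.5, 0.2, 3.8]
grip_width: 0.0428
gripper_force: 95.8
position: [0.4942, -0.0962, 0.0357]
ft_force: [-0.4, -0.4, 0.2]
grip_width: 0.0773
gripper_force: 0.0
```

View pics/h5.png

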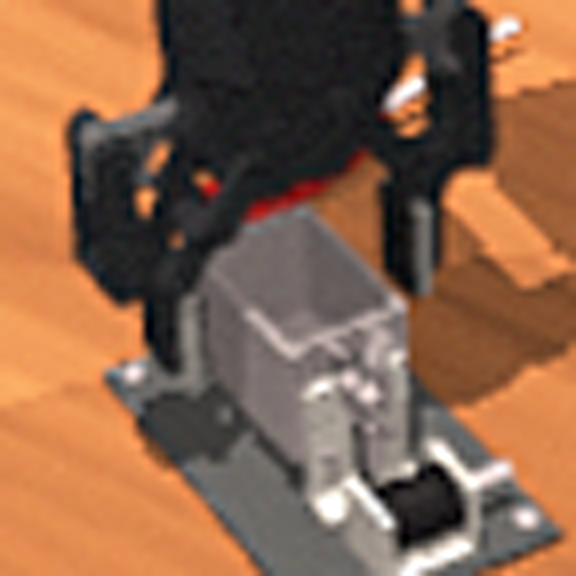

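The fingers are clear (pads at about (190,330) and (420,250)), and the bucket hangs level in the clips, unmoved. Retreating upward.

```bash
python3 -m jog '[[0,0,0,0,0,-0.01,90],[0,0,0,0,0,-0.03,90],[0,0,0,0,0,-0.05,90],[0,0,0,0,0,-0.05,90],[0,0,0,0,0,-0.05,90],[0,0,0,0,0,-0.02,90],[0,0,0,0,0,0,90],[0,0,0,0,0,0,90]]' | egrep 'time|pos|ft'
python3 - <<'E'
from h import *
np.set_printoptions(precision=4,suppress=True)
d=cam("scene",True);p=proj(d,[[.4943,-.0959,.06]])[0].astype(int)
c=d["pixels"][p[1]-36:p[1]+36,p[0]-36:p[0]+36,::-1];c=cv2.resize(c,(576,576),interpolation=cv2.INTER_CUBIC)
o=cv2.imread("pics/h5.png");r=np.s_[310:480,240:480]
print("bucket/clip region mean diff",cv2.absdiff(c,o)[r].mean())
# displaced things elsewhere: changed blobs vs. first view
a=cam("scene");m=(cv2.absdiff(a["pixels"],d["pixels"]).max(2)>60).astype(np.uint8)
n,l,s,ce=cv2.connectedComponentsWithStats(m)
print([(s[i].tolist()) for i in range(1,n) if s[i,4]>25])
E
```

```text
time_s: 28.95
position: [0.4937, -0.0959, 0.2447]
ft_force: [0.2, -0.5, 0.5]
bucket/clip region mean diff 15.379240196078431
[[205, 0, 13, 10, 30], [213, 0, 79, 33, 952], [298, 0, 13, 8, 56], [292, 8, 41, 14, 236], [185, 18, 5, 15, 46], [411, 20, 7, 10, 51], [199, 22, 184, 161, 10972], [411, 31, 41, 19, 438], [220, 34, 33, 10, 154], [368, 50, 95, 124, 6327], [387, 74, 13, 10, 74], [296, 222, 32, 39, 878]]
```

```bash
python3 - <<'E'
from h import *
d=cam("scene",True);p=proj(d,[[.4943,-.0959,.06]])[0].astype(int)
c=cv2.resize(d["pixels"][p[1]-36:p[1]+36,p[0]-36:p[0]+36,::-1],(576,576),interpolation=cv2.INTER_CUBIC)
o=cv2.imread("pics/h5.png")
for n,(y0,y1,x0,x1) in dict(near_corner=(290,380,240,350),right_corner=(270,350,340,430),cheek=(380,520,290,380)).items():
    R=cv2.matchTemplate(c,o[y0:y1,x0:x1],cv2.TM_CCOEFF_NORMED);_,v,_,m=cv2.minMaxLoc(R);print(n,round(v,3),"shift px/8:",m[0]-x0,m[1]-y0)
E
```

```text
near_corner 0.723 shift px/8: 1 -2
right_corner 0.704 shift px/8: 0 -1
cheek 0.998 shift px/8: 0 0
```

```bash
python3 -c "
from rig import job
print(job.close_job())"
```

```text
the job is handed in; nothing more can be done
None
```

The bucket is snapped home in both clips, was pull-tested at a net 12–14 N for over a second, and hangs level and released; however, early in the test the pull crept up to about 18.3 N by the wrist reading (±0.5 N), so it may briefly have passed the 18 N limit before I backed it off.

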